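Open the extractor's filter box beside the lathe

ROBOT

A 6-joint arm with a two-finger parallel gripper is mounted at the origin on the work surface. World frame = base frame: x ahead of the robot, y to its left, z up, the work surface at z = 0. Lengths are in m, angles in rad, forces in N, time in s.
With the tool pointing down it reaches from about 0.25 to 0.85 m from the base axis. Payload 12.5 kg.
Tool frame: the origin (TCP) lies between the finger pads; the fingertips stand 19 mm ahead of it and the grasp point (between the pads) is the TCP (manip.tcp_to_tips is the z of the fingertips in the tool frame, in m); z points along the fingers, y is the line along which they close (so a half turn about z gives the same grasp; the last joint's range is limited). The gripper opens to 93 mm and grips with 3 to 60 N. Pads are 15 mm wide; open, the fingers measure 128 mm over their backs; the gripper's body (75 mm by 188 mm) begins 65 mm behind the grasp point.
Start: joints at [-1.258, 0.351, 1.652, -0, 1.139, -0.085], TCP at [0.213, -0.507, 0.238] pointing down, gripper open.
Joint ranges: [-2.75, 2.75], [-0.79, 2.1], [0.01, 2.65], [-1.57, 4.71], [0.07, 3.14], [-2.87, 2.87]. Speed limits (rad/s): [2.22, 2.22, 2.79, 3.14, 3.14, 3.14].

INTERFACE

Orientations are given as a rotation vector (axis times angle).
In Python, from workcell import observe, read_camera, order, manip gives the robot as it stands. The module is installed in compiled form; this text tells all that it offers.
- The arm moves only by the tool arm_command, never from a script. Its argument "deltas" is a list of rows, each a list of 6 numbers: the shift along the tool's x, y, z in mm, then the turn, a rotation vector about the tool's x, y, z in rad. In form: [[dx, dy, dz, ax, ay, az], ...]. A call has 1 to 20 rows; each row shifts and turns the commanded pose from where the row before left it, along the tool's axes as they then stand; what a row does not reach is not made up. A row lasts 1/12 s, in which the tool goes at most 41.7 mm and 7.16 degrees, less where a joint would pass 70% of its speed; a pose out of reach is approached as far as the arm can. A call with a gripper value outside its range is refused whole. "jaw" is the opening in per cent of the stroke, from 0 (shut) to 100 (fully open), set as the call begins (left out, the last holds). The fingers move at their own pace and stop on an object; "force" is the grip in N (left out, the last holds). Time passes only in rows, so rows that do not move let the fingers close. It gives the time, the measured TCP pose, the force, the opening and the grip force at its end, in the units of the state.
- observe(): the state, without advancing time (a new reading comes with each control period).
- read_camera(name): name is "scene" or "top" or "wrist"; returns a dict with "frame" (384x512x3 uint8, red, green, blue), "fx", "fy", "cx", "cy" (pixels), "dist" ([k1, k2, p1, p2, k3] as OpenCV has them; the pictures are not rectified), "eye" and "orientation" of the camera in the world. Camera axes: x right, y down, z forward; pixel columns grow to the right and rows downward; lengths in m; the calibration is good to about 2 mm. A picture is of the moment at which its call begins. There is no depth.
- order.close_job(): hands the job in; it is judged then, once.
The state is a dict: "time_s": time; "joint_pos": joint angles; "joint_velocities": joint speeds; "effort": joint torques, N m; "position": TCP position; "eef_rot": TCP orientation; "contact_force": force on the tool from outside, world axes, zero at the start; "ft_torque": the same for the moment, N m; "finger_gap": opening from 0.0 (shut) to 1.0 (fully open); "grip_force": force on a finger pad.
Only numpy, scipy, OpenCV 4.12 (cv2) and the standard library are available. Lean on these libraries where they do the work, as an engineer would, in place of code of your own. Each camera call takes 0.05 s, during which the arm holds its last target. There are 200 camera calls.

TASK

The dust extractor's filter has to be looked at. With the fingertips, press the yellow snap tab on the grey filter box down until it no longer blocks the blue cover (it stays down by itself), then push the cover along its side guides, over the tab, until the filter opening is completely uncovered and the cover lies flat on the parking end of the box. Only press and push: do not lift or tip the cover, leave the other things on the bench where they are, and end with the hand clear.

Things in the scene. Friction and masses are not known exactly. Their poses are not given: they have to be found in the camera images.
- filter_box: Grey filter box fixed to the bench, x -125 to +138 mm, y -63 to +63. Origin on the bench top, z up; the cover slides off towards +x. Two rails along x, tops at z 60, at |y| 38 to 63, carry the cover; dark guides 8 mm high stand on them at |y| 57 to 63; rear lip 5 mm high at x -125 to -119. A black duct spigot (48 mm across, below z 54) sticks out of the +y side to y 113 at x 50.
- filter_opening (a point): Centre of the filter opening at the rails' level, z 60 mm; white pleated filter inside, 8 mm below. It spans x -115 to -20 mm of the box, between the rails. Ahead of it lie the tab's open well (x -14 to +40) and the parking deck (z 56 mm).
- end_stop (a point): Top middle of the inner face of the dark end stop across the parking end, at x +132, z 72 mm of the box; it stands 12 mm above the rails and stops the cover with the cover's origin at x +82.
- cover: Loose blue cover with black slots, 100 (x) by 110 (y) by 36 mm high, 0.2 to 0.42 kg, slides with 1 to 5 N. Origin under its centre, axes as the box's. Starts on the rails at about x -62, y 0, z 60 in the box's frame: rear face (to push; upright, lower 30 mm) at x -112, top at z 96. Tab up, it is blocked after about 7 mm. The opening is clear once its origin is beyond x +30.
- snap_tab (a joint): How far the yellow tab is pressed down, in m: 0 is fully up, 0.014 is the bottom stop; it starts at 0 to 0.003. Below 0.009 it blocks the cover; from 0.0095 on it is pressed in. It moves straight down with about 4 N and stays where it is left (no spring back).
- tab_top (a point): Centre of the top face of the yellow snap tab with orange ridges (moves with it), 38 (box's x) by 44 mm (y). At x +14, y 0 in the box's frame; z 69 fully up, 55 at the bottom stop. Its rear face is about 7 mm ahead of the cover. The gap between the rails is 76 mm wide, so fingertips can follow the tab below rail level.
- gouge: Turning gouge lying on the bench, wooden handle, green ferrule, steel blade; 342 mm long along its x (-170 to +172), 30 mm thick. Bystander.
- wax_jar: Jar with steel cap, 64 mm across, 70 mm high, origin under its centre; stands 120 to 155 mm from the box's origin on its spigot side (+y). Bystander.
- wood_bowl: Turned wooden bowl, 140 mm across, 55 mm high, origin under its centre. Bystander.
- spindle_blank: Dark wooden cylinder standing upright, 50 mm across, 160 mm high, origin under its centre. Bystander.
- chuck: Steel lathe chuck, 90 mm across, 60 mm high, origin under its centre. Bystander.
- brush: Bench brush lying on the bench along its x (-100 to +100 mm), 42 mm wide, 20 mm high. Bystander.
There are look-alikes about, which are no part of the job. Several things have the shape of the cover; the one meant has the colours described above.

How it is judged:
By the outcome, as a careful person would: the job done as asked, in the order asked, and still so for the second after the job is handed in, with the robot touching nothing.
It also fails if it takes over 42 s, if anything falls off the work surface, if the arm or the gripper's body presses on something with over 40 N, if the wrist force passes 120 N, or if a joint passes its speed limit or range.

## Working session

There is one attempt and no reset: what is moved stays moved. The work goes in short steps, Python scripts to look and compute and a tool call to move; the robot and the scene stay as the last step left them, time stands still between calls to the robot, and variables do not carry over. Pictures are saved under pics/ and viewed, at most 10 in all, crops included, and the job is handed in when it is done.

Besides the shell and the picture viewer there is one more tool, called after "Emit:" as a command line: name --pt "numbers of a row" for each row, then --argument value for the rest. arm_command: Moves the arm, as the interface text tells. Its arguments: {"type":"object","properties":{"deltas":{"type":"array","items":{"type":"array","items":{"type":"number"}}},"jaw":{"type":"number"},"force":{"type":"number"}},"required":["deltas"]}

```bash
mkdir -p pics; cat > h.py <<'E'
import numpy as np, cv2, pickle
from scipy.spatial.transform import Rotation as R
def snap(name):
    from workcell import read_camera
    c=read_camera(name); pickle.dump(c,open(name+'.pkl','wb'))
    cv2.imwrite(f'pics/{name}_{len(__import__("os").listdir("pics"))}.png',c['frame'][:,:,::-1]); return c
def rot(c):
    o=np.array(c['orientation'],float); return o if o.shape==(3,3) else (R.from_rotvec(o).as_matrix() if o.size==3 else R.from_quat(o).as_matrix())
def K(c): return np.array([[c['fx'],0,c['cx']],[0,c['fy'],c['cy']],[0,0,1.]])
def plane(c,uv,z):
    p=cv2.undistortPoints(np.array([[uv]],float),K(c),np.array(c['dist'],float))[0,0]
    d=rot(c)@[p[0],p[1],1]; e=np.array(c['eye']); return e+d*(z-e[2])/d[2]
def proj(c,P):
    r=rot(c).T; t=-r@np.array(c['eye'])
    return cv2.projectPoints(np.array(P,float).reshape(-1,1,3),cv2.Rodrigues(r)[0],t,K(c),np.array(c['dist'],float))[0][:,0]
E
python3 - <<'E'
from h import *
for n in('scene','top'):
    c=snap(n); print(n,c['eye'],c['orientation'],c['fx'])
a=[cv2.imread(f) for f in sorted(__import__('glob').glob('pics/*.png'))]
from workcell import observe; print(observe())
E
ls pics
```

```text
scene [ 1.13720639 -0.59696805  0.94972199] [-2.18240262 -0.9463179   0.39426904] 381.633836821584
top [ 2.56575491e-01 -1.63137123e-03  1.65441941e+00] [-2.11272124  2.16913486 -0.14898047] 496.84419943139966
{'time_s': 0.1, 'joint_pos': array([-1.25756993e+00,  3.51182477e-01,  1.65234746e+00,  3.72881701e-06,
        1.13912253e+00, -8.46069513e-02]), 'joint_velocities': array([-0.00036505, -0.0010242 , -0.00355979,  0.0012238 , -0.00026192,
       -0.00060561]), 'effort': array([ 7.73113788e-04, -4.98026597e+01, -2.85704488e+01,  7.00545427e-02,
        2.39347550e-02, -3.75144464e-05]), 'position': array([ 0.21301277, -0.50675951,  0.23715999]), 'eef_rot': array([-3.07861227e+00, -6.20591672e-01,  1.84537016e-04]), 'contact_force': array([-0.2444137 , -0.8127459 , -0.22786821]), 'ft_torque': array([ 0.02202221, -0.04432653, -0.04761137]), 'grip_force': 0.0, 'finger_gap': 0.9992170870539449}
scene_0.png
top_1.png
```

View pics/scene_0.png

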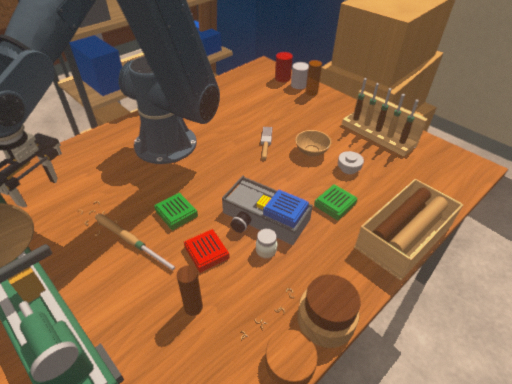

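View pics/top_1.png

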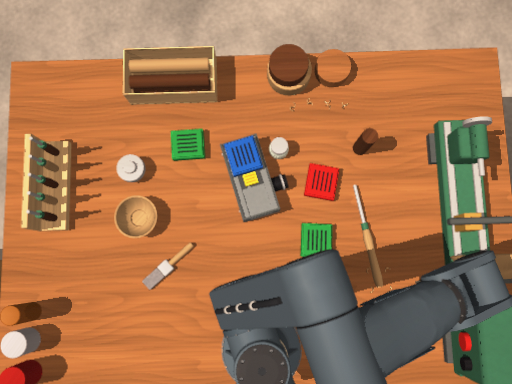

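The scene picture shows a grey box at (268,207) with the blue cover on it at (290,206) and the yellow tab at (265,202). Possible cover candidates in the top picture: blue (243,156), green (188,144), green (316,238) and red (321,181). Only the blue one is on the grey box next to the yellow tab (251,180), so I choose that one and will check it in a crop.

```bash
python3 - <<'E'
from h import *
im=cv2.imread('pics/top_1.png')[125:230,205:305]
cv2.imwrite('pics/crop.png',cv2.resize(im,None,fx=5.5,fy=5.5,interpolation=cv2.INTER_CUBIC))
E
```

```text
(no output)
```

View pics/crop.png

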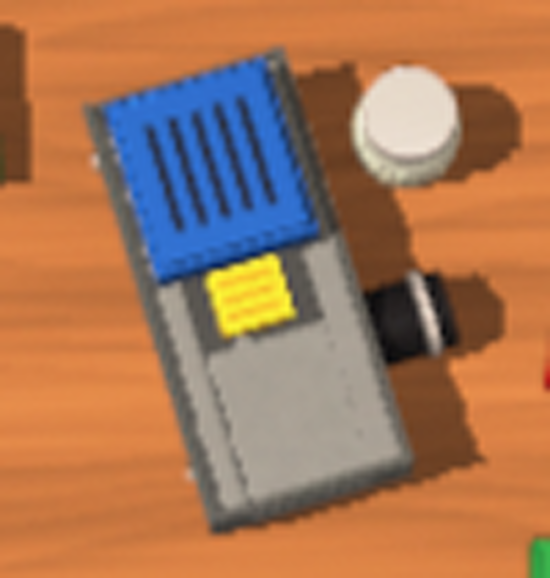

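The crop confirms it: a blue cover with black slots, top corners at crop (103,108), (268,58), (320,235) and (160,282), next to the yellow ridged tab at crop (250,297). Next I fit the box pose.

```bash
python3 - <<'E'
from h import *
from scipy.optimize import least_squares
c=pickle.load(open('top.pkl','rb'))
def px(p): return ((np.array(p)+.5)/5.5-.5)+[205,125]
pts=[((-112,-55,96),(103,108)),((-112,55,96),(268,58)),((-12,55,96),(320,235)),((-12,-55,96),(160,282)),
((-5,-22,68),(205,277)),((-5,22,68),(277,255)),((33,22,68),(297,318)),((33,-22,68),(222,338)),
((138,-63,72),(213,520)),((138,63,72),(410,462))]
P=np.array([a for a,_ in pts])/1e3; U=np.array([px(b) for _,b in pts])
def W(q,P): 
    s=np.array(P,float)@R.from_euler('z',q[2]).as_matrix().T; return s+[q[0],q[1],0]
for idx in (range(10),range(4),range(4,10)):
    idx=list(idx)
    f=lambda q:(proj(c,W(q,P[idx]))-U[idx]).ravel()
    r=least_squares(f,[.5,0,3.3]); print(r.x,np.degrees(r.x[2]),np.round(r.fun.reshape(-1,2),1).tolist())
    if len(idx)==10: q=r.x
np.save('q.npy',q)
print('tab',W(q,[[.014,0,.069]]),'rear',W(q,[[-.112,0,.075]]),'fwd',R.from_euler('z',q[2]).as_matrix()[:,0])
print('jar',plane(c,(279,146),.07))
E
```

```text
[0.55892932 0.02405148 3.41327063] 195.56600116009207 [[-1.1, 1.1], [1.6, 0.4], [1.3, -2.8], [-2.5, -1.4], [0.1, 0.2], [-0.0, 0.3], [-0.2, -0.1], [0.4, 0.2], [-0.7, 1.6], [1.1, 0.6]]
[0.5566329  0.02356812 3.41278409] 195.5381245943928 [[-0.9, 1.8], [1.8, 1.0], [1.5, -2.1], [-2.4, -0.7]]
[0.56045934 0.02432419 3.41200937] 195.49373655335904 [[0.0, -0.2], [-0.1, -0.2], [-0.3, -0.6], [0.3, -0.3], [-0.9, 1.1], [1.0, 0.2]]
tab [[0.54544282 0.02029461 0.069     ]] rear [[0.66682138 0.05410649 0.075     ]] fwd [-0.96332197 -0.26834824  0.        ]
jar [ 0.65109176 -0.07662037  0.07      ]
```

The box is at about (0.560, 0.024) with yaw 195.5°. The points fit to within 1–2 px, apart from the cover's tapered top. Now I turn the hand to the box axes and move over the tab with the jaw shut.

Emit:
arm_command --pt "0 0 0 0 0 0.064" --pt "0 0 0 0 0 0.064" --pt "24 -22 0 0 0 0" --pt "26 -24 0 0 0 0" --pt "26 -24 0 0 0 0" --pt "26 -24 0 0 0 0" --pt "26 -24 0 0 0 0" --pt "26 -24 0 0 0 0" --pt "26 -24 0 0 0 0" --pt "26 -24 0 0 0 0" --pt "26 -24 0 0 0 0" --pt "26 -24 0 0 0 0" --pt "26 -24 0 0 0 0" --pt "26 -24 0 0 0 0" --pt "26 -24 0 0 0 0" --pt "26 -24 0 0 0 0" --pt "26 -23 0 0 0 0" --pt "26 -23 0 0 0 0" --pt "24 -22 0 0 0 0" --pt "0 0 0 0 0 0" --jaw 0 --force 20

```text
time_s: 1.77
position: [0.5299, 0.001, 0.2373]
eef_rot: [-3.112, -0.427, -0.001]
contact_force: [0.4, 0.4, 0.7]
finger_gap: 0.002
grip_force: 0.0
```

```bash
python3 - <<'E'
from h import *
c=snap('wrist'); from workcell import observe; s=observe(); print(s['position'],R.from_rotvec(s['eef_rot']).as_matrix().round(3),s['time_s'],s['contact_force'],s['finger_gap'])
q=[.5600,.0243,3.412]
W=lambda P:(np.array(P)/1e3)@R.from_euler('z',q[2]).as_matrix().T+[q[0],q[1],0]
P=[(14,0,69),(-5,-22,69),(33,22,69),(138,-63,72),(138,63,72),(-125,-63,60),(-125,63,60)]
print(proj(c,W(P)).round(0).tolist())
im=c['frame'][:,:,::-1].copy(); cv2.imwrite('pics/w1.png',cv2.resize(im,None,fx=1.5,fy=1.5))
E
```

```text
[ 0.52871678 -0.00083034  0.23709453] [[ 0.963  0.27  -0.001]
 [ 0.27  -0.963  0.   ]
 [-0.001 -0.    -1.   ]] 1.8167 [-0.41201491 -0.20212889 -0.23769201] 0.0046864907704861425
[[240.0, 158.0], [218.0, 140.0], [262.0, 176.0], [186.0, 267.0], [297.0, 267.0], [173.0, 12.0], [306.0, 12.0]]
```

View pics/w1.png

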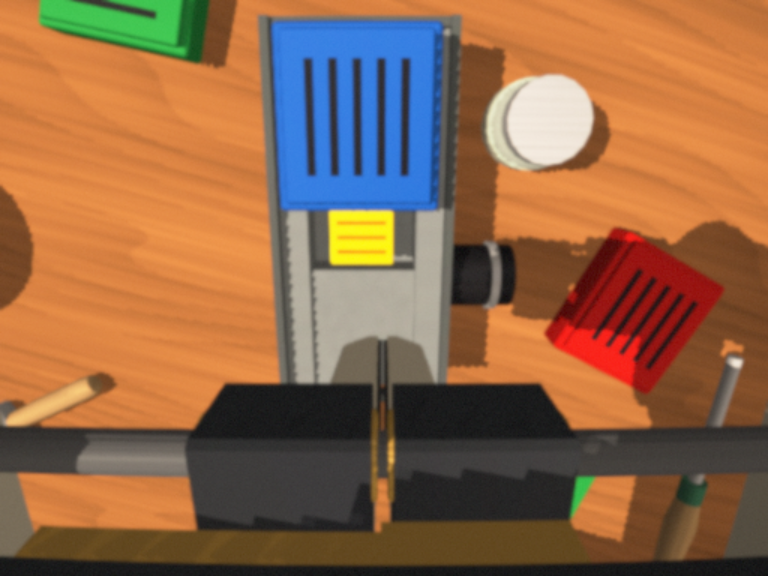

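The wrist view shows the tab centre at about (241,158) in original pixels; the fit predicts (240,158), so they agree. The cover is at (240,78) and the jar at (365,80), well clear. Moving over the tab and down.

Emit:
arm_command --pt "12 -8 10 0 0 0" --pt "13 -9 25 0 0 0" --pt "0 0 30 0 0 0" --pt "0 0 30 0 0 0" --pt "0 0 25 0 0 0" --pt "0 0 15 0 0 0" --pt "0 0 0 0 0 0" --pt "0 0 0 0 0 0" --pt "0 0 0 0 0 0"

```text
time_s: 2.57
position: [0.5481, 0.0197, 0.1038]
eef_rot: [3.113, 0.422, 0.002]
contact_force: [-0.7, 0.4, 0.1]
finger_gap: 0.006
grip_force: 0.0
```

Emit:
arm_command --pt "0 0 5 0 0 0" --pt "0 0 5 0 0 0" --pt "0 0 3 0 0 0" --pt "0 0 3 0 0 0" --pt "0 0 3 0 0 0" --pt "0 0 2 0 0 0" --pt "0 0 2 0 0 0" --pt "0 0 2 0 0 0" --pt "0 0 0 0 0 0" --pt "0 0 0 0 0 0" --pt "0 0 0 0 0 0"

```text
time_s: 3.48
position: [0.5476, 0.0203, 0.0775]
eef_rot: [-3.113, -0.423, 0.0]
contact_force: [0.5, 0.2, 0.5]
finger_gap: 0.007
grip_force: 0.0
```

Emit:
arm_command --pt "0 0 1 0 0 0" --pt "0 0 1 0 0 0" --pt "0 0 1 0 0 0" --pt "0 0 1 0 0 0"

```text
time_s: 3.82
position: [0.5478, 0.0203, 0.0741]
eef_rot: [3.113, 0.422, 0.001]
contact_force: [-6.8, -0.1, 22.9]
finger_gap: 0.005
grip_force: 12.1
```

The tab bottomed with about 23 N at tip height 0.055. Moving up and behind the cover with the jaw half open.

Emit:
arm_command --pt "0 0 -10 0 0 0" --pt "0 0 -25 0 0 0" --pt "0 0 -30 0 0 0" --pt "0 0 -20 0 0 0" --pt "10 0 0 0 0 0" --pt "25 0 0 0 0 0" --pt "30 0 0 0 0 0" --pt "30 0 0 0 0 0" --pt "30 0 0 0 0 0" --pt "18 0 0 0 0 0" --pt "8 0 0 0 0 0" --pt "0 0 0 0 0 0" --pt "0 0 0 0 0 0" --jaw 50

```text
time_s: 4.9
position: [0.6929, 0.0604, 0.1582]
eef_rot: [-3.113, -0.423, 0.001]
contact_force: [-0.1, -0.1, 0.1]
finger_gap: 0.501
grip_force: 0.0
```

```bash
python3 - <<'E'
from h import *
a=snap('top');b=snap('scene'); from workcell import observe; s=observe(); p=s['position']
q=[.5600,.0243,3.412]; print(p,((p-[q[0],q[1],0])@R.from_euler('z',q[2]).as_matrix()).round(4),s['finger_gap'],R.from_rotvec(s['eef_rot']).as_matrix().round(3).tolist())
f=lambda c,r,k:cv2.resize(c['frame'][r[0]:r[1],r[2]:r[3],::-1],(400,400),interpolation=cv2.INTER_CUBIC)
cv2.imwrite('pics/ab.png',np.hstack([f(a,(125,225,205,305),0),f(b,(160,260,215,315),0)]))
E
```

```text
[0.6925345  0.06024568 0.15864829] [-0.1373  0.0008  0.1586] 0.49970078071350627 [[0.964, 0.266, -0.001], [0.266, -0.964, -0.0], [-0.001, -0.0, -1.0]]
```

View pics/ab.png

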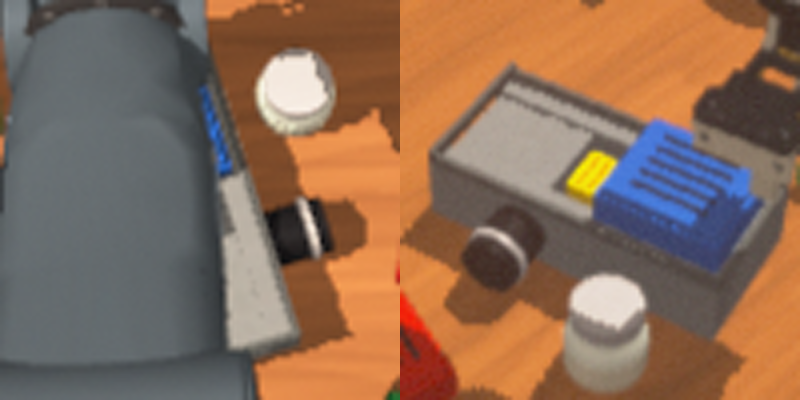

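The right crop (scene camera) shows the yellow tab at (593,177) sunk to deck level, with the cover still in place. The top view is hidden by the arm. The fingers are 18 mm behind the cover, so I lower to tip height of about 0.072.

Emit:
arm_command --pt "0 0 15 0 0 0" --pt "0 0 25 0 0 0" --pt "0 0 18 0 0 0" --pt "0 0 9 0 0 0" --pt "0 0 0 0 0 0" --pt "0 0 0 0 0 0" --pt "0 0 0 0 0 0"

```text
time_s: 5.58
position: [0.6938, 0.0604, 0.0932]
eef_rot: [3.113, 0.422, 0.003]
contact_force: [0.8, -0.4, -0.4]
finger_gap: 0.499
grip_force: 0.0
```

Emit:
arm_command --pt "-4 0 0 0 0 0" --pt "-4 0 0 0 0 0" --pt "-4 0 0 0 0 0" --pt "-4 0 0 0 0 0" --pt "-4 0 0 0 0 0" --pt "-4 0 0 0 0 0" --pt "-4 0 0 0 0 0" --pt "-4 0 0 0 0 0" --pt "-4 0 0 0 0 0" --pt "-4 0 0 0 0 0" --pt "-4 0 0 0 0 0" --pt "-4 0 0 0 0 0"

```text
time_s: 6.58
position: [0.6466, 0.0476, 0.0917]
eef_rot: [-3.113, -0.422, -0.0]
contact_force: [4.2, 1.0, 1.9]
finger_gap: 0.502
grip_force: 1.9
```

```bash
python3 - <<'E'
from h import *
b=snap('scene'); from workcell import observe; s=observe(); p=s['position']
q=[.5600,.0243,3.412]; print(((p-[q[0],q[1],0])@R.from_euler('z',q[2]).as_matrix()).round(4),s['contact_force'])
cv2.imwrite('pics/b2.png',cv2.resize(b['frame'][160:260,215:315,::-1],(500,500),interpolation=cv2.INTER_CUBIC))
E
```

```text
[-0.089   0.0007  0.0915] [1.52130177 0.61260949 1.34598283]
```

View pics/b2.png

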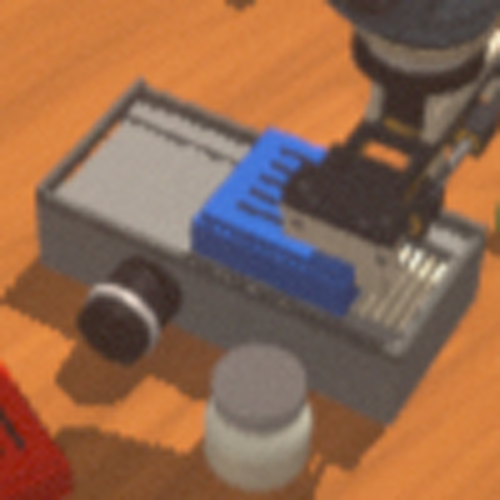

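The cover has slid flat over the tab at about (265,215), and the filter shows behind the fingers at (420,270). The force is low (about 4 N), so I push on another ~108 mm.

Emit:
arm_command --pt "-5 0 0 0 0 0" --pt "-6 0 0 0 0 0" --pt "-6 0 0 0 0 0" --pt "-6 0 0 0 0 0" --pt "-6 0 0 0 0 0" --pt "-6 0 0 0 0 0" --pt "-6 0 0 0 0 0" --pt "-6 0 0 0 0 0" --pt "-6 0 0 0 0 0" --pt "-6 0 0 0 0 0" --pt "-6 0 0 0 0 0" --pt "-6 0 0 0 0 0" --pt "-6 0 0 0 0 0" --pt "-6 0 0 0 0 0" --pt "-6 0 0 0 0 0" --pt "-6 0 0 0 0 0" --pt "-5 0 0 0 0 0" --pt "-4 0 0 0 0 0" --pt "-4 0 0 0 0 0" --pt "0 0 0 0 0 0"

```text
time_s: 8.3
position: [0.5476, 0.02, 0.0941]
eef_rot: [-3.113, -0.42, -0.022]
contact_force: [19.0, 11.8, 1.4]
finger_gap: 0.499
grip_force: 10.7
```

Contact force rose to 19 N, so the cover is at or near the stop. Backing off, rising and looking.

Emit:
arm_command --pt "6 0 0 0 0 0" --pt "12 0 0 0 0 0" --pt "10 0 0 0 0 0" --pt "0 0 -15 0 0 0" --pt "0 0 -30 0 0 0" --pt "0 0 -30 0 0 0" --pt "25 0 -25 0 0 0" --pt "35 0 -10 0 0 0" --pt "35 0 0 0 0 0" --pt "35 0 0 0 0 0" --pt "20 0 0 0 0 0" --pt "0 0 0 0 0 0" --pt "0 0 0 0 0 0"

```text
time_s: 9.38
position: [0.7141, 0.0664, 0.2005]
eef_rot: [-3.113, -0.423, 0.003]
contact_force: [0.0, -0.2, -0.3]
finger_gap: 0.499
grip_force: 0.0
```

```bash
python3 - <<'E'
from h import *
b=snap('scene'); w=snap('wrist'); from workcell import observe; s=observe(); print(s['position'],s['contact_force'],s['time_s'])
f=lambda x:cv2.resize(x,(400,400),interpolation=cv2.INTER_CUBIC)
cv2.imwrite('pics/b3.png',np.hstack([f(b['frame'][160:260,215:315,::-1]),cv2.resize(w['frame'][:,:,::-1],(400,300)).__class__ and f(w['frame'][:,64:448,::-1])]))
E
```

```text
[0.7134049  0.06599632 0.20131521] [-0.49290818 -0.13458216  0.58946197] 9.4833
```

View pics/b3.png

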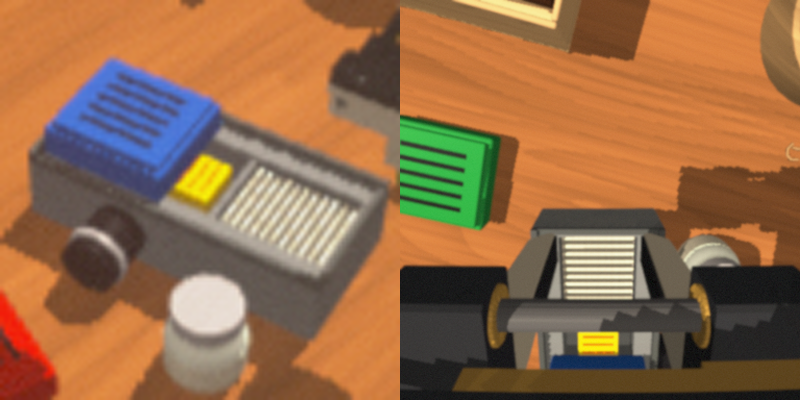

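The pictures show the filter fully uncovered at scene crop (290,215), the tab at (203,180), and the cover at the parking end at (130,125). Next I check whether it lies flat and how far it went, by overlaying the model.

```bash
python3 - <<'E'
from h import *
c=pickle.load(open('scene.pkl','rb'))
q=[.5600,.0243,3.412]
W=lambda P:(np.array(P,float)/1e3)@R.from_euler('z',q[2]).as_matrix().T+[q[0],q[1],0]
k=8;x0,y0=215,165
im=cv2.resize(c['frame'][y0:y0+70,x0:x0+100,::-1],None,fx=k,fy=k,interpolation=cv2.INTER_CUBIC)
def line(P,col):
    u=((proj(c,W(P))-[x0,y0]+.5)*k).round().astype(int); cv2.polylines(im,[u.reshape(-1,1,2)],True,col,1)
for X,col in ((71,(0,255,0)),(82,(0,0,255))):
    for z in (60,90): line([(X+a,b,z) for a,b in((-50,-55),(50,-55),(50,55),(-50,55))],col)
line([(-125,-63,60),(138,-63,60),(138,63,60),(-125,63,60)],(255,255,255))
line([(-5,-22,55),(33,-22,55),(33,22,55),(-5,22,55)],(255,0,255))
line([(-115,-38,60),(-20,-38,60),(-20,38,60),(-115,38,60)],(255,255,0))
cv2.imwrite('pics/ov.png',im)
E
```

```text
(no output)
```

View pics/ov.png

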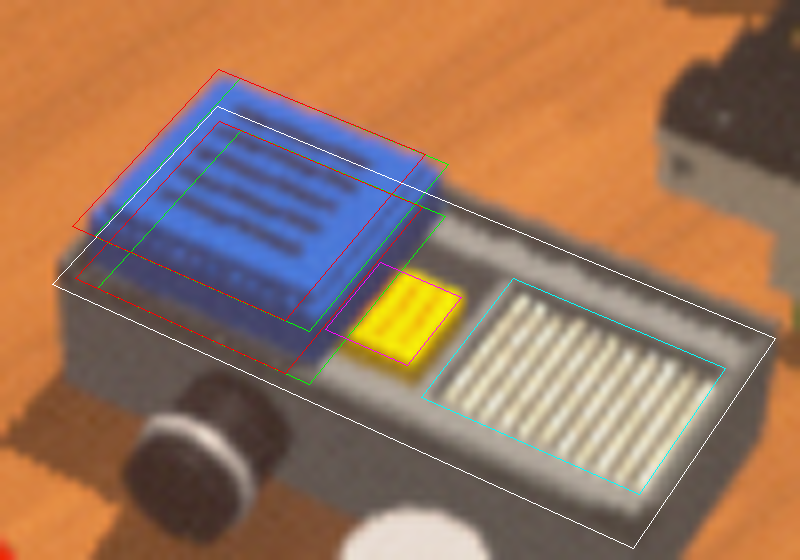

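The overlay puts the cover at x about 70 mm, flat, with the whole opening free. I move the hand well away and check yaw and tilt from above.

Emit:
arm_command --pt "0 0 -30 0 0 0" --pt "0 -20 -30 0 0 0" --pt "0 -30 0 0 0 0" --pt "0 -35 0 0 0 0" --pt "0 -35 0 0 0 0" --pt "0 -35 0 0 0 0" --pt "0 -35 0 0 0 0" --pt "0 -30 0 0 0 0" --pt "0 -20 0 0 0 0" --pt "0 0 0 0 0 0" --pt "0 0 0 0 0 0"

```text
time_s: 10.4
position: [0.6495, 0.2978, 0.262]
eef_rot: [3.113, 0.425, -0.0]
contact_force: [-0.2, -0.5, -0.1]
finger_gap: 0.498
grip_force: 0.0
```

```bash
python3 - <<'E'
from h import *
c=snap('top')
q=[.5600,.0243,3.412]
W=lambda P:(np.array(P,float)/1e3)@R.from_euler('z',q[2]).as_matrix().T+[q[0],q[1],0]
k=6;x0,y0=205,125
im=cv2.resize(c['frame'][y0:y0+100,x0:x0+130,::-1],None,fx=k,fy=k,interpolation=cv2.INTER_CUBIC)
for z,col in ((60,(0,255,0)),):
    u=((proj(c,W([(70+a,b,z) for a,b in((-50,-55),(50,-55),(50,55),(-50,55))]))-[x0,y0]+.5)*k).astype(int); cv2.polylines(im,[u.reshape(-1,1,2)],True,col,1)
cv2.imwrite('pics/t2.png',im)
E
```

```text
(no output)
```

View pics/t2.png

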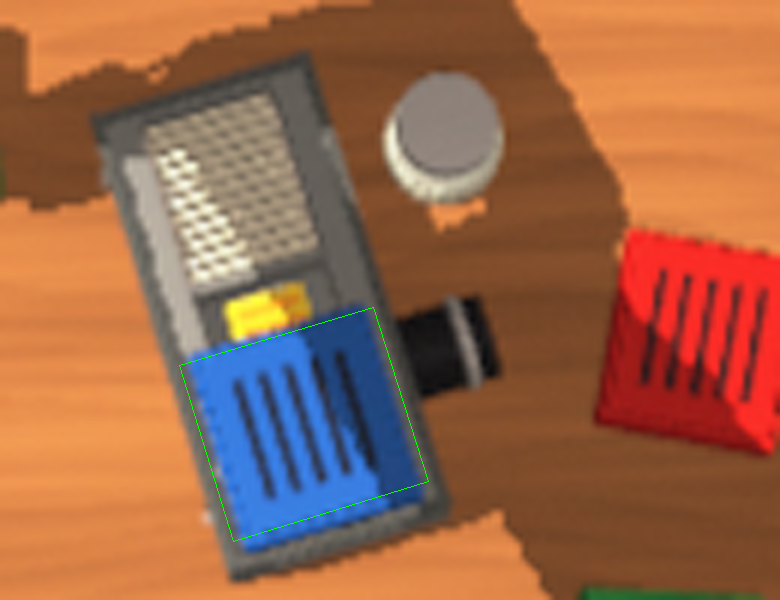

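The cover is straight between the guides at (305,430). The filter opening is fully clear at (235,190), the tab is down, and the jar and other things are where they were. The hand is well clear, so I hand the job in.

```bash
python3 -c "
from workcell import order; print(order.close_job())"
```

```text
the job is handed in; nothing more can be done
None
```

The job is handed in: the tab is pressed to its stop, and the cover lies flat on the parking end about 10 mm short of the end stop, with the filter opening fully clear. The push met 19 N of unexplained resistance there; the other things are unmoved and the hand is clear.

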